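# Put the waiting seedling on water

## Robot

A 6-joint arm with a two-finger parallel gripper is mounted at the origin on the work surface. World frame = base frame: x ahead of the robot, y to its left, z up, the work surface at z = 0. Lengths are in m, angles in rad, forces in N, time in s.
With the tool pointing down it reaches from about 0.35 to 0.775 m from the base axis. Payload 7.3 kg.
Tool frame: the origin (TCP) lies at the centre of the arm's flange, where the gripper is bolted on; the fingertips stand 178 mm ahead of it and the grasp point (between the pads) lies 159 mm ahead of it; z points along the fingers, y is the line along which they close (so a half turn about z gives the same grasp; the last joint's range is limited). The gripper opens to 92 mm and grips with 3 to 60 N. Pads are 19 mm wide; open, the fingers measure 130 mm over their backs; the gripper's body (75 mm by 190 mm) begins 47 mm behind the grasp point.
Start: joints at [-1.429, 0.342, 1.524, -0, 1.275, -0.146], TCP at [0.149, -0.503, 0.405] pointing down, gripper open.
Joint ranges: [-2.53, 2.53], [-0.77, 2.02], [0.04, 2.7], [-1, 4.14], [0.28, 2.66], [-3.11, 3.11]. Speed limits (rad/s): [2.57, 2.57, 3.14, 3.14, 3.14, 3.14].

## Interface

Orientations are given as [roll, pitch, yaw] about the fixed x, y, z axes, in that order (R = Rz(yaw) Ry(pitch) Rx(roll)).
In Python, from cell import telemetry, vision, ticket gives the robot as it stands.
- The arm moves only by the shell command python3 -m crank 'ROWS' [FORCE]. ROWS is JSON, a list of rows, each a list of 5 numbers: the gripper command: -1 is shut, 1 is fully open, values between are in proportion, then the shift along the tool's x, y, z in mm, then the turn about the tool's z in rad. In form: [[fingers, dx, dy, dz, roll], ...]. A call has 1 to 12 rows; each row is the pose to reach, as a shift and turn from the pose commanded when the call began, along the tool's axes at that moment; what a row does not reach only later rows make up. A row lasts 1/12 s, in which the tool goes at most 41.7 mm and 7.16 degrees, less where a joint would pass 70% of its speed; a pose out of reach is approached as far as the arm can. A call with a gripper value outside its range is refused whole. The fingers move at their own pace and stop on an object; FORCE is the grip in N (left out, the last holds). Time passes only in rows, so rows that repeat a pose let the fingers close. It gives the time, the measured TCP pose, the force, the opening and the grip force at its end, in the units of the state.
- telemetry.observe(): the state, without advancing time (a new reading comes with each control period).
- vision.read_camera(name): name is "side" or "top"; returns (picture, depth): 384x512x3 uint8, red, green, blue; 384x512 float32, m along the optical axis (not along the pixel's ray), 0 where there is no reading.
- vision.get_calibration(name): a dict with "camera_matrix" (3x3 intrinsics, pixels), "rvec" (rotation vector, rad) and "tvec" (3), from world to camera coordinates, as OpenCV has them. Camera axes: x right, y down, z forward; pixel columns grow to the right and rows downward; lengths in m; the calibration is good to about 2 mm. A picture is of the moment at which its call begins. get_calibration takes no time and is no camera call.
- ticket.hand_in(): hands the job in; it is judged then, once.
The state is a dict: "time": time; "qpos": joint angles; "qvel": joint speeds; "joint_efforts": joint torques, N m; "tool_pos": TCP position; "tool_rot": TCP orientation; "contact_force": force on the tool from outside, world axes, zero at the start; "torque": the same for the moment, N m; "opening": finger opening in m; "grip_force": force on a finger pad.
Only numpy, scipy, OpenCV 4.12 (cv2) and the standard library are available. Lean on these libraries where they do the work, as an engineer would, in place of code of your own. Each camera call takes 0.05 s, during which the arm holds its last target. There are 200 camera calls.

## Task

Two of the watering station's three saucers already hold a black pot, and those have had their water. Stand the orange seedling pot in the saucer that is free, setting it down gently, upright and roughly central, and let go of it; then turn that saucer's own valve fully on. Leave the other two valves shut and do not shift the black pots or the amber bottle, or tip the seedling.

Things in the scene. Friction and masses are not known exactly. Their poses are not given: they have to be found in the camera images.
- seedling_center (a point): centre, 31 mm above the foot, of the waiting pot, z up: orange nursery pot of compost, 62 mm high, foot 47 mm across, straight rim band 65 mm across over its top 14 mm, 57 mm across just below; a seedling with yielding leaves stands 40 mm above the rim, within 25 mm of the centre; 110 to 230 g. It stands on the bench left or right of the watering station
- seedling: the same waiting pot, origin at the centre of its foot
- pot_a_center (a point): centre, 31 mm above the foot, of a black nursery pot of compost, 62 mm high, foot 47 mm across, straight rim band 65 mm across over its top 14 mm, 57 mm across just below; a seedling with yielding leaves stands 40 mm above the rim, within 25 mm of the centre. It stands in one of the station's saucers (which one varies)
- pot_b_center (a point): the same for the second black pot, which stands in another of the saucers
- station: watering station, fixed: pale board 290 x 440 x 10 mm; origin on the bench. Axes: x away from the robot, y left along the row of saucers, yaw within 0.15. Saucers at x -70, y 140, 0, -140 mm, a valve behind each at x 70. Black header pipe (tees 30 mm thick) along y at x 128, 45 mm up; 16 mm branch pipes through the valves, same height; a thin spout, top 34 mm up, reaches over each saucer's rear rim
- bottle_center (a point): amber bottle, 58 mm across, 125 mm high, on the bench on the other side of the station from the waiting pot; the point is 62 mm up. Not needed for the job
- place_l (a point): centre of the inner floor, 14 mm above the bench, of the left saucer as the robot sees it: dark green, fixed to the station, floor about 62 mm across, sloping wall to a rim 86 mm across and 26 mm above the bench
- place_m (a point): centre of the inner floor, 14 mm above the bench, of the middle saucer as the robot sees it: dark green, fixed to the station, floor about 62 mm across, sloping wall to a rim 86 mm across and 26 mm above the bench
- place_r (a point): centre of the inner floor, 14 mm above the bench, of the right saucer as the robot sees it: dark green, fixed to the station, floor about 62 mm across, sloping wall to a rim 86 mm across and 26 mm above the bench
- valve_l (a joint): angle of the left valve's red lever about its upright stem: 0 = shut, lever across its pipe, pointing along the station's +y (left); opens counter-clockwise seen from above to a stop at 1.571 = fully on, lever in line with the pipe and pointing at its saucer. Starts at 0 to 0.08, stays where it is left, takes about 3 N at its end to move
- valve_l_axis (a point): point on the left valve's stem axis at the lever's mid-height, 88 mm above the bench; the stem hub is 19 mm across
- valve_l_tip (a point): point in the middle of the left lever's grip, 60 mm from the stem axis, 88 mm above the bench; the grip is 14 mm wide and 12 mm high and runs from 18 to 74 mm from the axis; it clears the branch pipe below by 29 mm
- valve_m (a joint): angle of the middle valve's red lever about its upright stem: 0 = shut, lever across its pipe, pointing along the station's +y (left); opens counter-clockwise seen from above to a stop at 1.571 = fully on, lever in line with the pipe and pointing at its saucer. Starts at 0 to 0.08, stays where it is left, takes about 3 N at its end to move
- valve_m_axis (a point): point on the middle valve's stem axis at the lever's mid-height, 88 mm above the bench; the stem hub is 19 mm across
- valve_m_tip (a point): point in the middle of the middle lever's grip, 60 mm from the stem axis, 88 mm above the bench; the grip is 14 mm wide and 12 mm high and runs from 18 to 74 mm from the axis; it clears the branch pipe below by 29 mm
- valve_r (a joint): angle of the right valve's red lever about its upright stem: 0 = shut, lever across its pipe, pointing along the station's +y (left); opens counter-clockwise seen from above to a stop at 1.571 = fully on, lever in line with the pipe and pointing at its saucer. Starts at 0 to 0.08, stays where it is left, takes about 3 N at its end to move
- valve_r_axis (a point): point on the right valve's stem axis at the lever's mid-height, 88 mm above the bench; the stem hub is 19 mm across
- valve_r_tip (a point): point in the middle of the right lever's grip, 60 mm from the stem axis, 88 mm above the bench; the grip is 14 mm wide and 12 mm high and runs from 18 to 74 mm from the axis; it clears the branch pipe below by 29 mm

How it is judged:
By the outcome, as a careful person would: the job done as asked, in the order asked, and still so for the second after the job is handed in, with the robot touching nothing.
It also fails if it takes over 51 s, if anything falls off the work surface, if the arm or the gripper's body presses on something with over 40 N, if the wrist force passes 120 N, or if a joint passes its speed limit or range.

## Working session

There is one attempt and no reset: what is moved stays moved. The work goes in short steps, Python scripts to look and compute and a shell command to move; the robot and the scene stay as the last step left them, time stands still between calls to the robot, and variables do not carry over. Pictures are saved under pics/ and viewed, at most 10 in all, crops included, and the job is handed in when it is done.

```bash
mkdir -p pics; cat > h.py <<'E'
import numpy as np, cv2
from cell import telemetry, vision, ticket
def cal(n):
    c=vision.get_calibration(n);K=np.array(c["camera_matrix"],float);R=cv2.Rodrigues(np.array(c["rvec"],float))[0];t=np.array(c["tvec"],float).ravel();return K,R,t
def cast(n,uv,z):
    K,R,t=cal(n);C=-R.T@t;d=R.T@np.linalg.solve(K,[uv[0],uv[1],1]);return C+d*(z-C[2])/d[2]
def cloud(n,dep):
    K,R,t=cal(n);v,u=np.indices(dep.shape);p=np.stack([(u-K[0,2])/K[0,0]*dep,(v-K[1,2])/K[1,1]*dep,dep],-1);return (p-t)@R
def proj(n,p):
    c=vision.get_calibration(n);return cv2.projectPoints(np.array([p],float),np.array(c["rvec"],float),np.array(c["tvec"],float),np.array(c["camera_matrix"],float),None)[0].ravel()
E
python3 - <<'E'
from h import *
print(telemetry.observe())
for n in("top","side"):
    p,d=vision.read_camera(n);np.savez(n+"0.npz",p=p,d=d);cv2.imwrite(f"pics/{n}0.png",p[...,::-1])
    K,R,t=cal(n);print(n,-R.T@t,R[2],K[0,0])
E
```

```text
{'time': 0.0, 'qpos': array([-1.42901884e+00,  3.42742704e-01,  1.52501361e+00, -9.12841011e-06,
        1.27540059e+00, -1.46009279e-01]), 'qvel': array([-0.0006297 ,  0.00061488,  0.00018402, -0.0006466 , -0.00102415,
       -0.00023474]), 'joint_efforts': array([ 1.78621565e-03, -4.31232941e+01, -2.44221264e+01,  7.19072367e-02,
        5.60838764e-02, -1.15665039e-04]), 'tool_pos': array([ 0.14900786, -0.50327318,  0.40403557]), 'tool_rot': array([-3.14004378e+00, -2.18948157e-04,  2.87789257e-01]), 'contact_force': array([ 0.76350493,  0.21722951, -1.2203451 ]), 'torque': array([-0.04009965,  0.03371559,  0.01006662]), 'grip_force': 0.0, 'opening': 0.09204077731462686}
top [0.30356403 0.01224802 1.30358001] [ 0.20521614 -0.01424622 -0.97861299] 495.9105557277229
side [0.28480897 0.9816438  0.74938894] [ 0.23774475 -0.80129873 -0.54899707] 419.94733877518865
```

View pics/top0.png

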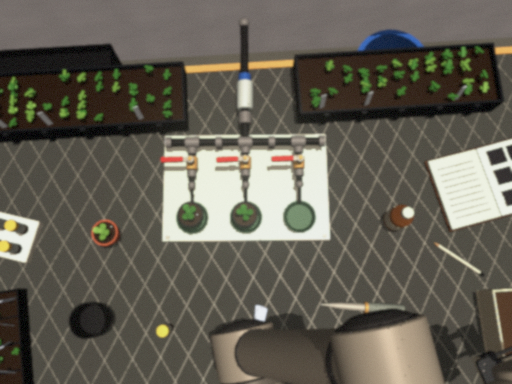

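View pics/side0.png

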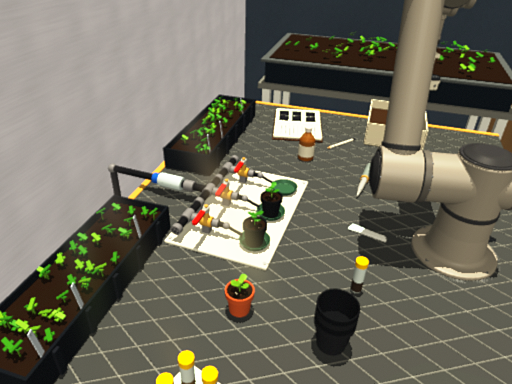

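The top picture shows the orange pot at (105,233), black pots in the left and middle saucers at (192,217) and (245,216), and the free right saucer at (299,216). Its red lever is at (283,158), and the bottle is at (401,215). Next I measure these.

```bash
python3 - <<'E'
from h import *
f=np.load("top0.npz");p,d=f["p"],f["d"];P=cloud("top",d)
hsv=cv2.cvtColor(p,cv2.COLOR_RGB2HSV)
def blob(m,x0,x1,y0,y1):
    w=np.zeros_like(m);w[y0:y1,x0:x1]=m[y0:y1,x0:x1];c=max(cv2.findContours(w,0,1)[0],key=cv2.contourArea);return c[:,0,:].astype(np.float32)
# board
m=cv2.inRange(hsv,(0,0,150),(180,70,255));m=cv2.morphologyEx(m,cv2.MORPH_CLOSE,np.ones((25,25)))
c=blob(m,155,340,128,250);w=np.array([cast("top",q,.01)[:2] for q in c],np.float32)*1000
r=cv2.minAreaRect(w);print("board",r)
# orange
m=cv2.inRange(hsv,(0,110,70),(14,255,255));c=blob(m,80,130,210,260)
w=np.array([cast("top",q,.062)[:2] for q in c],np.float32)*1000;print("seed",cv2.minEnclosingCircle(w),cv2.fitEllipse(w))
mm=(m>0);mm[:, :80]=0;mm[:,130:]=0;mm[:210]=0;mm[260:]=0;print("z",np.percentile(P[mm][:,2],[5,50,95]))
# saucer
m=cv2.inRange(hsv,(50,40,20),(95,255,255));c=blob(m,278,320,196,236)
w=np.array([cast("top",q,.026)[:2] for q in c],np.float32)*1000;print("saucer",cv2.minEnclosingCircle(w),cv2.fitEllipse(w))
# levers
m=cv2.inRange(hsv,(0,130,80),(10,255,255))|cv2.inRange(hsv,(170,130,80),(180,255,255))
for a,b in((150,190),(210,242),(265,300)):
    c=blob(m,a,b,148,172);w=np.array([cast("top",q,.094)[:2] for q in c],np.float32)*1000;print("lever",cv2.minAreaRect(w),w.min(0),w.max(0))
for n,(a,b,c0,e) in dict(pl=(180,205,200,232),pm=(233,260,200,232),bot=(385,418,198,232)).items():
    q=P[c0:e,a:b].reshape(-1,3);print(n,q[:,2].max(),q[q[:,2]>.05].mean(0))
f=np.load("side0.npz");h=cv2.cvtColor(f["p"],cv2.COLOR_RGB2HSV);Q=cloud("side",f["d"]);m=cv2.inRange(h,(0,130,80),(12,255,255));m[:265]=0;m[325:]=0;m[:,:215]=0;m[:,265:]=0
q=Q[m>0];print("side seed",np.percentile(q,[3,50,97],axis=0))
E
```

```text
board ((585.607177734375, 2.200347900390625), (444.0661315917969, 330.1929626464844), 86.13131713867188)
seed ((480.5799865722656, 363.5200500488281), 36.15754318237305) ((480.8421630859375, 364.251953125), (61.48397445678711, 67.08102416992188), 147.7129669189453)
z [-0.00024472  0.05822497  0.06444841]
saucer ((495.5312805175781, -131.64004516601562), 39.75064468383789) ((495.3609924316406, -131.3284149169922), (74.98365020751953, 75.59261322021484), 20.880834579467773)
lever ((650.4827880859375, 187.79974365234375), (53.209651947021484, 13.07577133178711), 86.23480987548828) [645.1839  161.14175] [658.59393 214.24126]
lever ((642.7640991210938, 45.41218185424805), (10.19257640838623, 50.510990142822266), 1.6140673160552979) [637.51886   20.089872] [647.80304  70.64081]
lever ((635.894775390625, -93.59457397460938), (50.67192459106445, 10.47607707977295), 86.23465728759766) [ 629.1824  -119.21981] [639.9991   -68.141075]
pl 1.303580012214595 [0.50954323 0.14332412 0.08652395]
pm 1.303580012214595 [0.50126154 0.00931071 0.08623317]
bot 1.303580012214595 [ 0.46705321 -0.36947448  0.107726  ]
side seed [[0.45316754 0.33587958 0.00063727]
 [0.47562833 0.38811816 0.04418883]
 [0.5123516  0.39880639 0.06362475]]
```

```bash
cat >> h.py <<'E'
def to(*w):
    s=telemetry.observe();y=s["tool_rot"][2];c,n=np.cos(y),np.sin(y);p=s["tool_pos"]*1000
    print("t",s["time"],"tcp",p.round(1),"rot",s["tool_rot"].round(4),"open",s["opening"],"F",s["contact_force"].round(1))
    for q in w:
        d=np.array(q)-p;print(q,"->",np.round([c*d[0]+n*d[1],n*d[0]-c*d[1],-d[2]],1))
E
python3 -c "
from h import *
to((440,-100,400),(481,364,400),(481,364,330))"
```

```text
t 0.1 tcp [ 149.  -503.3  404.1] rot [-3.1402e+00 -2.0000e-04  2.8770e-01] open 0.09161089837508153 F [0.2 0.6 0.5]
(440, -100, 400) -> [ 393.5 -304.1    4.1]
(481, 364, 400) -> [ 564.5 -737.4    4.1]
(481, 364, 330) -> [ 564.5 -737.4   74.1]
```

```bash
python3 -m crank '[[1,33,-25,0,0.12],[1,66,-50,0,0.24],[1,99,-75,0,0.348],[1,132,-101,0,0.348],[1,165,-127,0,0.348],[1,197,-152,0,0.348],[1,230,-178,0,0.348],[1,263,-203,0,0.348],[1,296,-228,0,0.348],[1,329,-254,0,0.348],[1,361,-279,0,0.348],[1,393,-304,0,0.348]]' 15
python3 -c "
from h import *
to((481,364,300))"
```

```text
time: 1.1
tool_pos: [0.4403, -0.0983, 0.4046]
tool_rot: [3.142, 0.0, -0.06]
contact_force: [0.2, -1.0, 0.0]
opening: 0.0919
grip_force: 0.0
t 1.1 tcp [440.3 -98.3 404.6] rot [ 3.1415e+00  2.0000e-04 -6.0000e-02] open 0.09190537355371067 F [ 0.2 -1.   0. ]
(481, 364, 300) -> [  12.9 -463.9  104.6]
```

```bash
python3 -m crank '[[1,1,-39,0,0],[1,2,-78,0,0],[1,3,-117,0,0],[1,4,-156,0,0],[1,5,-195,5,0],[1,6,-234,15,0],[1,7,-273,30,0],[1,8,-312,45,0],[1,10,-351,60,0],[1,11,-390,75,0],[1,12,-428,85,0],[1,13,-464,85,0]]'
python3 - <<'E'
from h import *
to((481,364,214))
p,d=vision.read_camera("top");s,_=vision.read_camera("side")
cv2.imwrite("pics/a.png",cv2.resize(np.hstack([p[150:300,40:190],s[180:330,160:310]]),(800,400))[...,::-1])
E
```

```text
time: 2.1
tool_pos: [0.4796, 0.3639, 0.3165]
tool_rot: [3.139, 0.005, -0.06]
contact_force: [1.1, -0.4, 0.4]
opening: 0.0915
grip_force: 0.0
t 2.1 tcp [479.6 363.9 316.5] rot [ 3.1386  0.0046 -0.0597] open 0.0914785695934097 F [ 1.1 -0.4  0.4]
(481, 364, 214) -> [  1.4  -0.2 102.5]
```

View pics/a.png

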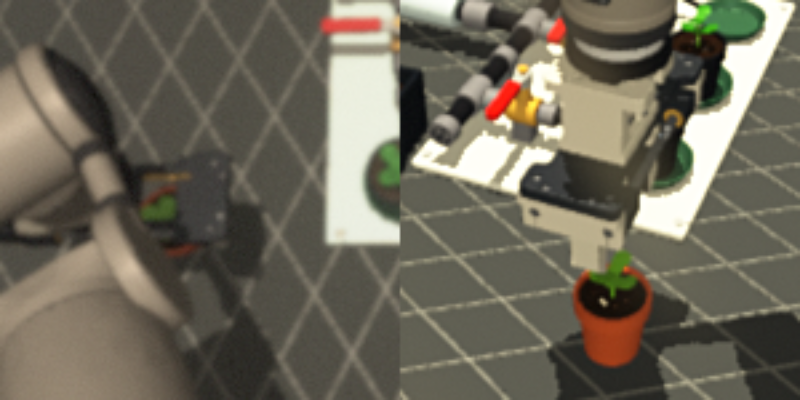

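The gripper is over the orange pot: in the side crop the near finger is at (598,240) and the pot rim at (612,295). I descend and grip the rim.

```bash
python3 -m crank '[[1,1,0,15,0],[1,1,0,30,0],[1,1,0,45,0],[1,1,0,60,0],[1,1,0,72,0],[1,1,0,82,0],[1,1,0,90,0],[1,1,0,96,0],[1,1,0,100,0],[1,1,0,102,0],[1,1,0,102,0],[1,1,0,102,0]]'
python3 -m crank '[[0.6,0,0,0,0],[0.5,0,0,0,0],[0.4,0,0,0,0],[0.3,0,0,0,0],[0.2,0,0,0,0],[0.1,0,0,0,0],[0,0,0,0,0],[-0.2,0,0,0,0],[-0.2,0,0,0,0],[-0.2,0,0,0,0],[-0.2,0,0,0,0],[-0.2,0,0,0,0]]' 15
```

```text
time: 3.2
tool_pos: [0.4816, 0.362, 0.2181]
tool_rot: [-3.141, -0.001, -0.06]
contact_force: [-0.4, 0.6, -0.6]
opening: 0.0919
grip_force: 0.0
time: 4.2
tool_pos: [0.4816, 0.3621, 0.218]
tool_rot: [-3.141, -0.001, -0.06]
contact_force: [-0.0, 3.1, 3.9]
opening: 0.0641
grip_force: 15.0
```

```bash
python3 -m crank '[[-0.2,0,0,-4,0],[-0.2,0,0,-10,0],[-0.2,0,0,-18,0],[-0.2,0,0,-30,0],[-0.2,0,0,-44,0],[-0.2,0,0,-60,0],[-0.2,0,0,-76,0],[-0.2,0,0,-92,0],[-0.2,0,0,-106,0],[-0.2,0,0,-116,0],[-0.2,0,0,-122,0],[-0.2,0,0,-124,0]]'
python3 - <<'E'
from h import *
s=telemetry.observe();print(s["grip_force"])
to((495,-131,342),(495,-131,240))
f,d=vision.read_camera("side");h=cv2.cvtColor(f,cv2.COLOR_RGB2HSV);Q=cloud("side",d);m=cv2.inRange(h,(0,130,80),(12,255,255))
n,l,st,c=cv2.connectedComponentsWithStats(m);print(st[1:][st[1:,4]>60])
cv2.imwrite("pics/b.png",cv2.resize(f[100:340,100:340],(600,600))[...,::-1])
E
```

```text
time: 5.2
tool_pos: [0.4815, 0.3619, 0.3428]
tool_rot: [-3.141, -0.001, -0.06]
contact_force: [0.1, -0.7, -1.9]
opening: 0.064
grip_force: 15.0
14.999911678314675
t 5.2 tcp [481.5 361.9 342.8] rot [-3.1411e+00 -1.2000e-03 -6.0300e-02] open 0.06404109591698591 F [ 0.1 -0.7 -1.9]
(495, -131, 342) -> [ 43.1 491.2   0.8]
(495, -131, 240) -> [ 43.1 491.2 102.8]
[[192 210  13  15 102]
 [229 239  28  36 352]]
```

View pics/b.png

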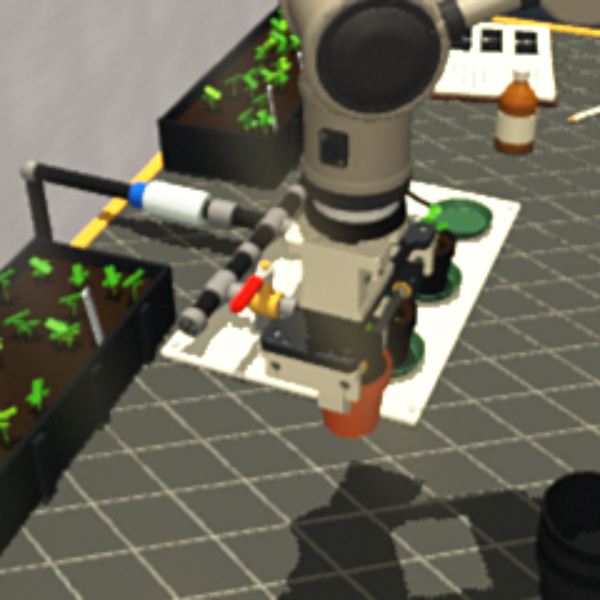

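The pot hangs upright in the grip, with its foot at crop pixel (350,430). I lift it a bit more and carry it over the black pots.

```bash
python3 -m crank '[[-0.2,0,5,-15,0],[-0.2,1,20,-30,0],[-0.2,3,45,-40,0],[-0.2,7,75,-40,0],[-0.2,11,110,-40,0],[-0.2,15,145,-40,0],[-0.2,18,180,-40,0],[-0.2,21,215,-40,0],[-0.2,24,250,-40,0],[-0.2,27,285,-40,0],[-0.2,30,320,-40,0],[-0.2,33,355,-40,0]]'
python3 -m crank '[[-0.2,3,35,0,0],[-0.2,6,68,0,0],[-0.2,9,98,0,0],[-0.2,10,120,0,0],[-0.2,10,132,0,0],[-0.2,10,136,0,0],[-0.2,10,136,0,0]]'
python3 - <<'E'
from h import *
to((495.3,-131,232))
p,d=vision.read_camera("top");f,d=vision.read_camera("side")
cv2.imwrite("pics/c.png",cv2.resize(np.hstack([p[110:260,210:360],f[100:250,190:340]]),(800,400))[...,::-1])
E
```

```text
time: 6.25
tool_pos: [0.4926, 0.004, 0.3809]
tool_rot: [3.142, 0.002, -0.06]
contact_force: [-0.0, -0.3, -2.2]
opening: 0.0644
grip_force: 15.0
time: 6.83
tool_pos: [0.4947, -0.131, 0.3811]
tool_rot: [-3.141, 0.001, -0.061]
contact_force: [0.0, 0.1, -1.6]
opening: 0.0642
grip_force: 15.0
t 6.8333 tcp [ 494.7 -131.   381.1] rot [-3.141e+00  1.300e-03 -6.140e-02] open 0.06421269261642479 F [ 0.   0.1 -1.6]
(495.3, -131, 232) -> [  0.6  -0.  149.1]
```

View pics/c.png

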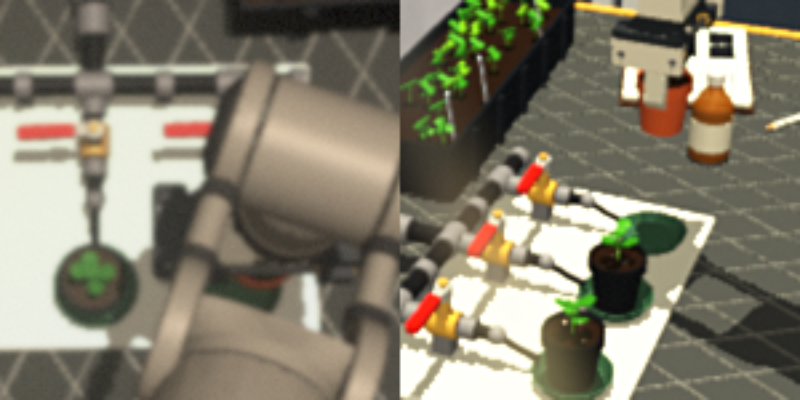

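The pot is above the free saucer, whose dark rim is visible beneath it at side crop (652,232). I descend.

```bash
python3 -m crank '[[-0.2,0,0,8,0],[-0.2,0,0,22,0],[-0.2,0,0,38,0],[-0.2,0,0,54,0],[-0.2,0,0,70,0],[-0.2,0,0,86,0],[-0.2,0,0,100,0],[-0.2,0,0,112,0],[-0.2,0,0,122,0],[-0.2,0,0,129,0],[-0.2,0,0,134,0],[-0.2,0,0,134,0]]'
python3 - <<'E'
from h import *
to((495.3,-131,232))
f,d=vision.read_camera("side");h=cv2.cvtColor(f,cv2.COLOR_RGB2HSV)
cv2.imwrite("pics/d.png",cv2.resize(f[150:230,240:340],(800,600),interpolation=cv2.INTER_CUBIC)[...,::-1])
for q in((.4953,-.131,.014),(.4953,-.131,.026)): print(proj("side",q))
E
```

```text
time: 7.93
tool_pos: [0.4947, -0.1303, 0.2468]
tool_rot: [-3.141, 0.001, -0.06]
contact_force: [0.3, -0.1, -1.9]
opening: 0.0642
grip_force: 15.0
t 7.9333 tcp [ 494.7 -130.3  246.8] rot [-3.1411e+00  1.3000e-03 -5.9700e-02] open 0.06415869878994916 F [ 0.3 -0.1 -1.9]
(495.3, -131, 232) -> [ 0.6  0.6 14.8]
[284.62423654 188.54138073]
[284.88143937 185.3948299 ]
```

View pics/d.png

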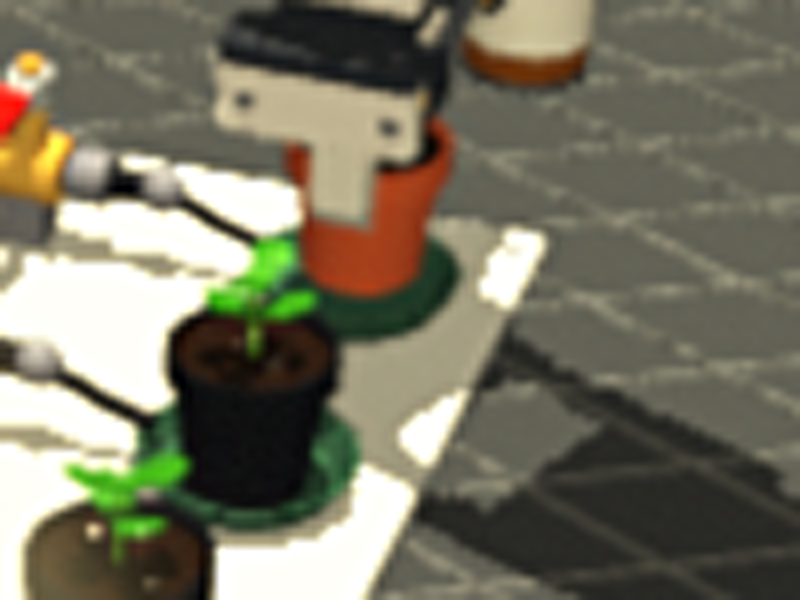

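The pot is upright over the saucer, its foot at crop (365,285) and the saucer's near rim at (380,335). I lower it slowly.

```bash
python3 -m crank '[[-0.2,0,0,2,0],[-0.2,0,0,4,0],[-0.2,0,0,6,0],[-0.2,0,0,8,0],[-0.2,0,0,9,0],[-0.2,0,0,10,0],[-0.2,0,0,11,0],[-0.2,0,0,12,0],[-0.2,0,0,12.5,0],[-0.2,0,0,13,0],[-0.2,0,0,13,0]]'
```

```text
time: 8.9
tool_pos: [0.4949, -0.1307, 0.2346]
tool_rot: [3.142, 0.0, -0.06]
contact_force: [-0.3, -0.4, -1.7]
opening: 0.0639
grip_force: 15.0
```

```bash
python3 -m crank '[[-0.2,0,0,0.5,0],[-0.2,0,0,1,0],[-0.2,0,0,1.5,0],[-0.2,0,0,1.5,0],[-0.2,0,0,1.5,0]]'; python3 -m crank '[[-0.2,0,0,0.5,0],[-0.2,0,0,1,0],[-0.2,0,0,1,0],[-0.2,0,0,1,0]]'
```

```text
time: 9.32
tool_pos: [0.4948, -0.1308, 0.2332]
tool_rot: [3.142, 0.0, -0.06]
contact_force: [0.3, 0.1, -1.7]
opening: 0.0643
grip_force: 15.0
time: 9.65
tool_pos: [0.4948, -0.1308, 0.2322]
tool_rot: [3.142, 0.0, -0.06]
contact_force: [0.4, 0.2, -2.0]
opening: 0.0643
grip_force: 15.0
```

```bash
for i in 1 2 ; do python3 -m crank '[[-0.2,0,0,0.5,0],[-0.2,0,0,0.8,0],[-0.2,0,0,0.8,0]]' | grep -E "pos|contact"; done
```

```text
tool_pos: [0.4949, -0.1307, 0.232]
contact_force: [-2.3, 0.9, 4.3]
tool_pos: [0.4949, -0.1307, 0.2319]
contact_force: [-4.4, 2.2, 11.6]
```

Touchdown. I relieve the pressure and open gradually.

```bash
python3 -m crank '[[-0.2,0,0,-0.5,0],[-0.2,0,0,-1,0],[-0.2,0,0,-1,0]]'; python3 -m crank '[[0.42,0,0,0,0],[0.46,0,0,0,0],[0.5,0,0,0,0],[0.6,0,0,0,0],[0.7,0,0,0,0],[0.8,0,0,0,0],[0.9,0,0,0,0],[1,0,0,0,0],[1,0,0,0,0],[1,0,0,0,0]]'
python3 -m crank '[[1,0,0,-6,0],[1,0,0,-14,0],[1,0,0,-26,0],[1,0,0,-40,0],[1,0,0,-56,0],[1,0,0,-72,0],[1,0,0,-88,0],[1,0,0,-102,0],[1,0,0,-114,0],[1,0,0,-120,0],[1,0,0,-120,0]]'
python3 - <<'E'
from h import *
to((575,-60,300))
f,d=vision.read_camera("side");h=cv2.cvtColor(f,cv2.COLOR_RGB2HSV)
cv2.imwrite("pics/e.png",cv2.resize(f[150:230,240:340],(800,600),interpolation=cv2.INTER_CUBIC)[...,::-1])
E
```

```text
time: 10.4
tool_pos: [0.4949, -0.1307, 0.232]
tool_rot: [3.141, -0.0, -0.06]
contact_force: [-2.5, 1.5, 5.6]
opening: 0.0641
grip_force: 15.0
time: 11.23
tool_pos: [0.4949, -0.1308, 0.2316]
tool_rot: [3.141, -0.0, -0.06]
contact_force: [-0.1, 0.4, -0.4]
opening: 0.0917
grip_force: 0.0
time: 12.15
tool_pos: [0.4951, -0.1308, 0.3536]
tool_rot: [3.14, -0.003, -0.06]
contact_force: [0.6, -0.0, 1.1]
opening: 0.0918
grip_force: 0.0
t 12.15 tcp [ 495.1 -130.8  353.6] rot [ 3.1403 -0.0034 -0.0602] open 0.09176077044264264 F [ 0.6 -0.   1.1]
(575, -60, 300) -> [ 75.5 -75.5  53.6]
```

View pics/e.png

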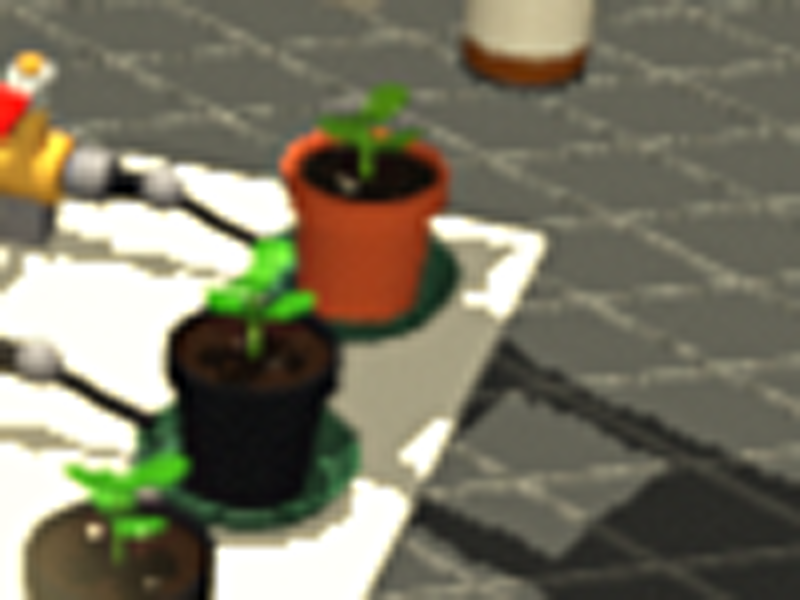

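The seedling stands upright and central in the right saucer, with its foot at crop (358,315) and the saucer centre at about (359,310). Next comes the right valve. I grip its lever across, tool turned by about 1.571, at r≈55 mm.

```bash
python3 -c "
from h import *
to((637.5,-85,353));print(telemetry.observe()['qpos'])"
```

```text
t 12.2 tcp [ 494.8 -130.7  352.4] rot [ 3.141e+00 -1.600e-03 -6.020e-02] open 0.09198240181651998 F [-0.4 -0.5 -0.5]
(637.5, -85, 353) -> [139.7 -54.2  -0.6]
[-4.08067115e-01  3.67054158e-01  1.64110184e+00 -6.18051661e-05
  1.13171933e+00  1.22292132e+00]
```

```bash
python3 -m crank '[[0.8,5,-2,0,-0.12],[0.6,20,-8,0,-0.24],[0.4,40,-15,0,-0.36],[0.2,60,-23,0,-0.48],[0.1,80,-31,0,-0.6],[0.1,100,-39,0,-0.72],[0.1,118,-46,0,-0.84],[0.1,130,-50,0,-0.96],[0.1,137,-53,0,-1.08],[0.1,140,-54,0,-1.2],[0.1,140,-54,0,-1.32],[0.1,140,-54,0,-1.44]]'
python3 -m crank '[[0.1,0,0,0,-0.12],[0.1,0,0,0,-0.13],[0.1,0,0,0,-0.13]]'
python3 - <<'E'
from h import *
to((637.5,-85,247))
p,d=vision.read_camera("top");f,d=vision.read_camera("side")
cv2.imwrite("pics/f.png",cv2.resize(np.hstack([p[110:260,210:360],f[130:240,190:300][:150].repeat(1,0)] if 0 else [cv2.resize(p[120:220,220:320],(400,400)),cv2.resize(f[120:220,190:290],(400,400))]),(800,400))[...,::-1])
E
```

```text
time: 13.2
tool_pos: [0.6379, -0.085, 0.35]
tool_rot: [-3.139, -0.0, 1.386]
contact_force: [-0.1, -0.4, 0.1]
opening: 0.0501
grip_force: 0.0
time: 13.45
tool_pos: [0.6378, -0.0853, 0.3506]
tool_rot: [-3.14, -0.0, 1.507]
contact_force: [0.0, -0.8, 0.3]
opening: 0.0503
grip_force: 0.0
t 13.45 tcp [637.8 -85.3 350.6] rot [-3.140e+00 -2.000e-04  1.507e+00] open 0.050303125812485604 F [ 0.  -0.8  0.3]
(637.5, -85, 247) -> [  0.2  -0.3 103.6]
```

View pics/f.png

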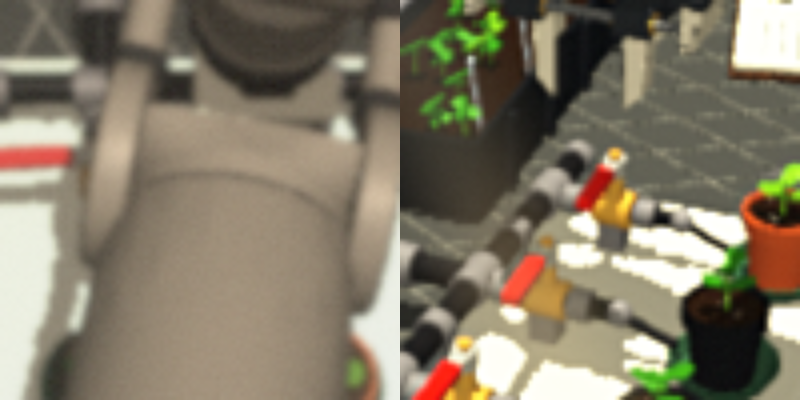

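The fingers at (545,80) and (637,80) straddle the right lever at (597,188) in the side crop. I descend and grip lightly.

```bash
python3 -m crank '[[0.1,0,0,15,0],[0.1,0,0,32,0],[0.1,0,0,49,0],[0.1,0,0,64,0],[0.1,0,0,77,0],[0.1,0,0,87,0],[0.1,0,0,95,0],[0.1,0,0,100,0],[0.1,0,0,103,0],[0.1,0,0,103,0]]'
python3 -m crank '[[0,0,0,0,0],[-0.1,0,0,0,0],[-0.2,0,0,0,0],[-0.3,0,0,0,0],[-0.4,0,0,0,0],[-0.5,0,0,0,0],[-0.6,0,0,0,0],[-0.7,0,0,0,0],[-0.9,0,0,0,0],[-0.9,0,0,0,0],[-0.9,0,0,0,0],[-0.9,0,0,0,0]]' 8
python3 - <<'E'
from h import *
to((637,-85,247))
# arc rows: tool at yaw y; TCP rel axis in world, rotate CCW by a
s=telemetry.observe();y=s["tool_rot"][2];p=s["tool_pos"][:2]*1000;ax=np.array([634,-139.7])
for a in np.arange(.08,1.66,.08):
    v=p-ax;w=np.array([np.cos(a)*v[0]-np.sin(a)*v[1],np.sin(a)*v[0]+np.cos(a)*v[1]])-v
    print(round(a,2),np.round([np.cos(y)*w[0]+np.sin(y)*w[1],np.sin(y)*w[0]-np.cos(y)*w[1]],1))
E
```

```text
time: 14.38
tool_pos: [0.6378, -0.0853, 0.2483]
tool_rot: [-3.141, 0.0, 1.509]
contact_force: [0.3, 0.1, -1.0]
opening: 0.0504
grip_force: 0.0
time: 15.38
tool_pos: [0.6381, -0.0853, 0.2487]
tool_rot: [3.141, 0.0, 1.51]
contact_force: [3.0, -0.4, -0.4]
opening: 0.0142
grip_force: 8.0
t 15.3833 tcp [638.1 -85.3 248.7] rot [3.1406e+00 2.0000e-04 1.5099e+00] open 0.01423003372015834 F [ 3.  -0.4 -0.4]
(637, -85, 247) -> [ 0.2 -1.1  1.7]
0.08 [-0.1 -4.4]
0.16 [-0.6 -8.7]
0.24 [ -1.4 -13. ]
0.32 [ -2.5 -17.2]
0.4 [ -4.  -21.3]
0.48 [ -5.8 -25.3]
0.56 [ -7.9 -29.1]
0.64 [-10.3 -32.7]
0.72 [-13.  -36.2]
0.8 [-16.  -39.4]
0.88 [-19.2 -42.3]
0.96 [-22.6 -45. ]
1.04 [-26.3 -47.4]
1.12 [-30.1 -49.6]
1.2 [-34.1 -51.4]
1.28 [-38.2 -52.8]
1.36 [-42.4 -54. ]
1.44 [-46.7 -54.8]
1.52 [-51.  -55.2]
1.6 [-55.4 -55.3]
```

```bash
python3 -m crank '[[-0.9,0,-4.4,0,-0.08],[-0.9,-0.6,-8.7,0,-0.16],[-0.9,-1.4,-13,0,-0.24],[-0.9,-2.5,-17.2,0,-0.32],[-0.9,-4,-21.3,0,-0.4],[-0.9,-5.8,-25.3,0,-0.48],[-0.9,-7.9,-29.1,0,-0.56],[-0.9,-10.3,-32.7,0,-0.64],[-0.9,-13,-36.2,0,-0.72],[-0.9,-16,-39.4,0,-0.8],[-0.9,-16,-39.4,0,-0.8]]'
```

```text
time: 16.3
tool_pos: [0.5984, -0.1002, 0.2489]
tool_rot: [3.14, 0.005, 2.314]
contact_force: [6.4, -4.9, -4.8]
opening: 0.0143
grip_force: 8.0
```

```bash
python3 -m crank '[[-0.9,0,-4.4,0,-0.08],[-0.9,-0.6,-8.7,0,-0.16],[-0.9,-1.4,-13,0,-0.24],[-0.9,-2.5,-17.2,0,-0.32],[-0.9,-4,-21.3,0,-0.4],[-0.9,-5.8,-25.3,0,-0.48],[-0.9,-7.9,-29.1,0,-0.56],[-0.9,-10.3,-32.7,0,-0.64],[-0.9,-11.6,-34.5,0,-0.68],[-0.9,-11.6,-34.5,0,-0.68]]'
python3 -m crank '[[-0.9,0,-1,0,-0.02],[-0.9,0,-2.2,0,-0.04],[-0.9,0,-2.2,0,-0.04]]'
```

```text
time: 17.13
tool_pos: [0.5816, -0.1311, 0.2494]
tool_rot: [-3.141, 0.007, 2.992]
contact_force: [9.7, -0.0, -3.1]
opening: 0.0138
grip_force: 8.0
time: 17.38
tool_pos: [0.5813, -0.1328, 0.2494]
tool_rot: [-3.141, 0.007, 3.03]
contact_force: [9.8, 1.3, -2.7]
opening: 0.0139
grip_force: 8.0
```

```bash
for i in 1 2; do python3 -m crank '[[-0.9,0,-1,0,-0.02],[-0.9,0,-2.2,0,-0.04],[-0.9,0,-2.2,0,-0.04]]'|grep -E "pos|rot|force"; done
```

```text
tool_pos: [0.5811, -0.135, 0.2494]
tool_rot: [-3.141, 0.007, 3.071]
contact_force: [10.4, 1.5, -3.1]
grip_force: 8.0
tool_pos: [0.5809, -0.1363, 0.2494]
tool_rot: [3.14, 0.007, 3.11]
contact_force: [10.9, 5.9, -2.5]
grip_force: 8.0
```

```bash
python3 -m crank '[[-0.9,0,-0.7,0,0],[-0.9,0,-1.5,0,0],[-0.9,0,-1.5,0,0]]'|grep -E "pos|rot|force"; python3 -m crank '[[-0.9,0,-0.7,0,0],[-0.9,0,-1.5,0,0],[-0.9,0,-1.5,0,0]]'|grep -E "pos|rot|force"
```

```text
tool_pos: [0.5809, -0.1367, 0.2494]
tool_rot: [3.138, 0.006, 3.109]
contact_force: [11.9, 11.2, -2.3]
grip_force: 8.1
tool_pos: [0.5809, -0.1375, 0.2493]
tool_rot: [3.137, 0.006, 3.109]
contact_force: [11.7, 15.4, -1.3]
grip_force: 8.1
```

The lever is against its stop. I open, rise and move clear.

```bash
python3 -m crank '[[-0.6,0,0,0,0],[-0.5,0,0,0,0],[-0.4,0,0,0,0],[-0.2,0,0,0,0],[0,0,0,0,0],[0,0,0,0,0],[0,0,0,0,0],[0,0,0,0,0]]'
python3 -m crank '[[0,0,0,-8,0],[0,0,0,-22,0],[0,0,0,-40,0],[0,0,0,-60,0],[0,0,0,-80,0],[0,0,0,-100,0],[0,0,0,-120,0],[0,0,0,-135,0],[0,0,0,-145,0],[0,0,0,-150,0]]'
python3 -c "
from h import *
to((420,-150,400),(250,-400,400))"
```

```text
time: 19.05
tool_pos: [0.5789, -0.1404, 0.2486]
tool_rot: [-3.141, -0.0, 3.109]
contact_force: [0.5, 0.3, 0.2]
opening: 0.0454
grip_force: 0.0
time: 19.88
tool_pos: [0.579, -0.1402, 0.4006]
tool_rot: [-3.141, 0.003, 3.11]
contact_force: [-0.1, -0.2, -1.0]
opening: 0.0459
grip_force: 0.0
t 19.8833 tcp [ 579.  -140.2  400.6] rot [-3.1406e+00  2.6000e-03  3.1097e+00] open 0.045861371472101425 F [-0.1 -0.2 -1. ]
(420, -150, 400) -> [158.6 -14.9   0.6]
(250, -400, 400) -> [ 320.6 -270.1    0.6]
```

```bash
python3 -m crank '[[0,30,-10,0,0],[0,60,-25,0,0],[0,90,-45,0,0],[0,120,-70,0,0],[0,150,-95,0,0],[0,180,-122,0,0],[0,210,-150,0,0],[0,237,-180,0,0],[0,262,-210,0,0],[0,285,-238,0,0],[0,305,-260,0,0],[0,320,-270,0,0]]'
python3 - <<'E'
from h import *
p,d=vision.read_camera("top");h=cv2.cvtColor(p,cv2.COLOR_RGB2HSV)
m=cv2.inRange(h,(0,130,80),(10,255,255))|cv2.inRange(h,(170,130,80),(180,255,255));m[:140]=0;m[195:]=0
for c in cv2.findContours(m,0,1)[0]:
    if cv2.contourArea(c)>30:
        print("lever",cv2.minAreaRect(np.array([cast("top",q,.094)[:2]*1000 for q in c[:,0]],np.float32)))
m=cv2.inRange(h,(0,110,70),(14,255,255));m[:190]=0;m[250:]=0;m[:,270:330]&=255;m[:,:270]=0;m[:,330:]=0
c=np.vstack(cv2.findContours(m,0,1)[0])[:,0];print("seed",cv2.minEnclosingCircle(np.array([cast("top",q,.076)[:2]*1000 for q in c],np.float32)))
cv2.imwrite("pics/g.png",cv2.resize(p[100:260,150:430],(800,457))[...,::-1])
E
```

```text
time: 20.88
tool_pos: [0.2485, -0.402, 0.3981]
tool_rot: [-3.142, -0.001, 3.107]
contact_force: [-0.5, 0.4, -0.4]
opening: 0.046
grip_force: 0.0
lever ((589.1107177734375, -133.85806274414062), (12.592426300048828, 51.80266189575195), 84.9693603515625)
lever ((642.495849609375, 46.56703186035156), (48.044708251953125, 10.466107368469238), 86.2347640991211)
lever ((650.4828491210938, 187.7997589111328), (53.20962905883789, 13.075730323791504), 86.23481750488281)
seed ((493.2625732421875, -130.27587890625), 33.27500915527344)
```

View pics/g.png

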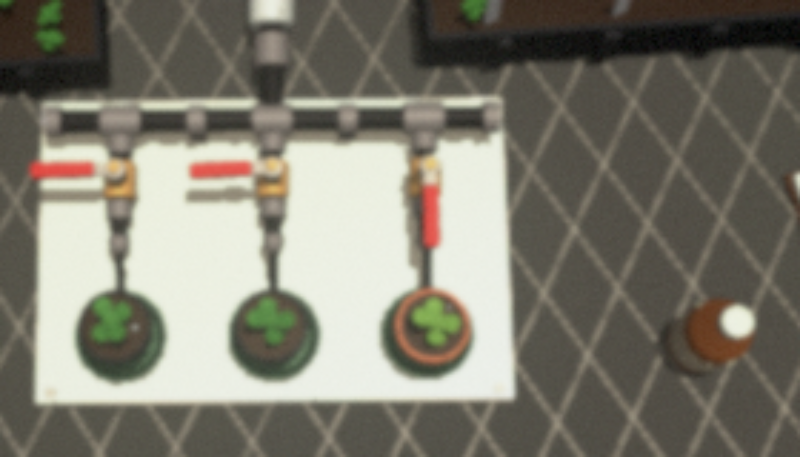

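The picture shows the seedling pot upright in the right saucer at (432,328). Its lever is in line with the pipe at (431,212), and the other two levers, black pots and bottle are where they were.

```bash
python3 -c "
from cell import ticket
print(ticket.hand_in())"
```

```text
the job is handed in; nothing more can be done
None
```

The orange seedling pot stands upright and central (within about 3 mm) in the right saucer, its valve is turned fully on to the stop, the other valves, the black pots and the bottle look undisturbed in the last picture, and the job was handed in at about 21 s.

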